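# Centre the clip-lid jar on the scale pan and tare

## Robot

A 6-joint arm with a two-finger parallel gripper is mounted at the origin on the work surface. World frame = base frame: x ahead of the robot, y to its left, z up, the work surface at z = 0. Lengths are in mm, angles in rad, forces in N, time in s.
With the tool pointing down it reaches from about 350 to 875 mm from the base axis. Payload 4.2 kg.
Tool frame: the origin (TCP) lies on the mounting face of the last link; the fingertips stand 173 mm ahead of it and the grasp point (between the pads) lies 155 mm ahead of it; z points along the fingers, y is the line along which they close (so a half turn about z gives the same grasp; the last joint's range is limited). The gripper opens to 85 mm and grips with 20 to 120 N. Pads are 22 mm wide; open, the fingers measure 114 mm over their backs; the gripper's body (76 mm by 85 mm) begins 54 mm behind the grasp point. The pads swing forward as they close: fully open they stand 13 mm farther back than shut.
Start: joints at [-0.949, 0.385, 0.008, 0, -1.194, -0.259], TCP at [221.823, -584.29, 404.712] pointing down, gripper open.
Joint ranges: [-3.14, 3.14], [-1.21, 2.06], [-1.07, 1.41], [-3.16, 2.05], [-2.99, -0.16], [-3.1, 3.1]. Speed limits (rad/s): [2.79, 2.79, 3.14, 3.14, 3.14, 3.14].

## Interface

Orientations are given as a unit quaternion [x, y, z, w].
In Python, from bench import arm gives the robot as it stands.
- The arm moves only by the tool carry_out, never from a script. Its argument "rows" is a list of rows, each a list of 7 numbers: the shift along the tool's x, y, z as a fraction of full scale, then the turn, a rotation vector about the tool's x, y, z as a fraction of full scale, then the opening, from -1 (shut) to 1 (fully open). A call has 1 to 12 rows; each row is the pose to reach, as a shift and turn from the pose commanded when the call began, along the tool's axes at that moment, turning the shorter way round; what a row does not reach only later rows make up. Full scale, the value 1, is 20 cm for a shift and pi rad for a turn. A row lasts 1/8 s, in which the tool goes at most 62.5 mm and 10.7 degrees, less where a joint would pass 70% of its speed; a pose out of reach is approached as far as the arm can. A call with a number of a shift or a turn outside -1 to 1 is refused whole. A call with a gripper value outside its range is refused whole. The fingers move at their own pace and stop on an object; the grip force is fixed at half the most. Time passes only in rows, so rows that repeat a pose let the fingers close. It gives the time, the measured TCP pose, the force, the opening and the grip force at its end, in the units of the state.
- arm.read_state(): the state, without advancing time (a new reading comes with each control period).
- arm.get_image(name): name is "scene" or "top" or "wrist"; returns (picture, depth): 480x640x3 uint8, red, green, blue; 480x640 float32, mm along the optical axis (not along the pixel's ray), 0 where there is no reading.
- arm.calibration(name): a dict with "mtx" (3x3 intrinsics, pixels), "cam_to_world" (4x4, takes a point from camera to world coordinates). Camera axes: x right, y up, looking along -z (the intrinsics and any distortion apply to the point x, -y, -z); pixel columns grow to the right and rows downward; lengths in mm; the calibration is good to about 2 mm. A picture is of the moment at which its call begins: read the wrist's pose just before it. calibration takes no time and is no camera call; for the wrist camera it gives the pose at the moment of the call.
- arm.job_done(): hands the job in; it is judged then, once.
The state is a dict: "clock": time; "joints": joint angles; "joint_vel": joint speeds; "joint_efforts": joint torques, N m; "position": TCP position; "ee_rot": TCP orientation; "contact_force": force on the tool from outside, world axes, zero at the start; "wrist_torque": the same for the moment, N m; "gripper_width": finger opening in mm; "grasp_force": force on a finger pad.
Only numpy, scipy, OpenCV 4.12 (cv2) and the standard library are available. Lean on these libraries where they do the work, as an engineer would, in place of code of your own. Each camera call takes 0.05 s, during which the arm holds its last target. There are 200 camera calls.

## Task

The white clip-lid jar stands off-centre on the small round pan of the scale and wobbles easily. With light fingertip taps low on its belly, nudge it until its foot stands wholly inside the ring engraved in the middle of the pan, never pinching, lifting, tipping or knocking it off. Then, with the jar centred, press the round tare key of the scale fully down with a fingertip and let go; leave everything else where it is.

Things in the scene. Friction and masses are not known exactly. Their poses are not given: they have to be found in the camera images.
- jar: The white ceramic jar with a clip-on lid and wire clip, loose, about 0.2 kg, round about its upright axis, 70 mm tall. Origin at the centre of its underside, z up. Flat foot 40 mm in diameter (up to 9 mm high); the widest part is an upright-sided belly 60 mm in diameter from 13 to 31 mm above the underside; above that 52 mm and less. It slides on the pan when pushed on the belly (1 to 2 N) and topples if pushed near the lid or struck.
- pan: The round flat metal pan of the scale, fixed, 90 mm in diameter and 10 mm thick. Origin at the centre of its top face, 60 mm above the table, z up; its yaw means nothing. A ring 56 mm in inner diameter is engraved round its centre: the 40 mm foot is wholly inside it when the jar's axis is within 8 mm of the pan's axis. At the start the jar stands 17 to 26 mm off-centre, in any direction.
- scale: The housing of the scale, white, fixed to the ledge, 200 mm (x) by 170 mm (y), flat top 40 mm above the table. Origin on the table; the housing spans x -105 to +95 mm and y -85 to +85 mm. The pan's centre is at x +35 mm, y 0; the tare key at x -78 mm, y +20 mm; a small dark display at x -78 mm, y -52 mm.
- tare_top (a point): Centre of the top of the tare key, a round grey button of 24 mm diameter that stands in a low grey collar on the front part of the housing; it is pressed straight down.
- tare (a joint): Travel of the tare key in m: 0 up, 0.005 fully down; a spring returns it. Fully down takes about 4 N.
- pillbox: Bystander: grey plastic pill box with its tray a little out, 55 x 112 x 24 mm, behind the scale. Origin under its centre.
- thermometer: Bystander: glass thermometer half out of its metal tube, lying, 145 mm long, 13 mm high, on the scale's left (+y). Origin on the table under it.
- teaspoon: Bystander: steel teaspoon, lying, 140 mm long, on the scale's right (-y). Origin on the table under it.
- bottle: Bystander: small amber glass bottle, 46 mm in diameter and 95 mm tall, behind the scale. Origin under its centre.
- funnel: Bystander: green plastic funnel standing on its wide mouth, 92 mm in diameter, 95 mm tall, far to the left. Origin under its centre.
- cup: Bystander: open steel cup, 68 mm wide, 60 mm tall, far to the right. Origin under its centre.
Not all that is in view belongs to the job. Of the things shaped like the jar, the white one is meant.

How it is judged:
By the outcome, as a careful person would: the job done as asked, in the order asked, and still so for the second after the job is handed in, with the robot touching nothing.
It also fails if it takes over 51 s, if anything falls off the work surface, if the arm or the gripper's body presses on something with over 40 N, if the wrist force passes 120 N, or if a joint passes its speed limit or range.

## Working session

There is one attempt and no reset: what is moved stays moved. The work goes in short steps, Python scripts to look and compute and a tool call to move; the robot and the scene stay as the last step left them, time stands still between calls to the robot, and variables do not carry over. Pictures are saved under pics/ and viewed, at most 10 in all, crops included, and the job is handed in when it is done.

Besides the shell and the picture viewer there is one more tool, called as name(argument=value, ...), one argument or row to a line, values as JSON. carry_out: Moves the arm, as the interface text tells. Its arguments: {"type":"object","properties":{"rows":{"type":"array"}},"required":["rows"]}

```bash
mkdir -p pics; ls
cat > h.py <<'E'
import numpy as np, cv2
from bench import arm
def snap(n,f=None):
    c=arm.calibration(n); im,d=arm.get_image(n)
    if f: cv2.imwrite('pics/'+f,im[:,:,::-1])
    return im,d,c
def ray(c,u,v):
    k=np.linalg.inv(np.array(c['mtx']))@np.array([u,v,1.]); T=np.array(c['cam_to_world'])
    return T[:3,3],T[:3,:3]@np.array([k[0],-k[1],-k[2]])
def plane(c,u,v,z):
    o,r=ray(c,u,v); return o+r*(z-o[2])/r[2]
def pts(c,d):
    v,u=np.mgrid[:d.shape[0],:d.shape[1]]; m=np.array(c['mtx'])
    x=(u-m[0,2])/m[0,0]*d; y=(v-m[1,2])/m[1,1]*d
    T=np.array(c['cam_to_world']); return np.stack([x,-y,-d],-1)@T[:3,:3].T+T[:3,3]
E
python3 - <<'E'
from h import *
s=arm.read_state();print(s)
a,d,c=snap('top','top1.png'); b,d2,c2=snap('scene','scene1.png')
print(c,c2)
np.savez('t1.npz',a=a,d=d)
E
```

```text
pics
{'clock': 0.0, 'joints': array([-9.49388473e-01,  3.85586505e-01,  6.55670791e-03, -4.90063215e-04,
       -1.19401348e+00, -2.58613572e-01]), 'joint_vel': array([-4.00703962e-04, -6.11518320e-04, -6.89283721e-04,  8.57744798e-04,
        5.39164860e-05,  8.72850649e-04]), 'joint_efforts': array([-4.70505202e-04, -3.92289126e+01,  1.88393748e+01,  4.18629795e+00,
       -4.84386866e-03,  1.21503942e-05]), 'position': array([ 221.76452711, -584.09922622,  403.57734676]), 'ee_rot': array([-1.80314920e-01,  9.83608263e-01,  1.11346611e-03, -2.72493799e-04]), 'contact_force': array([ 0.43331482, -0.49801945, -0.42662422]), 'wrist_torque': array([-0.04536993,  0.02530895,  0.03841198]), 'grasp_force': 0.0, 'gripper_width': 85.26354761022591}
{'mtx': array([[585.31649075,   0.        , 314.76429319],
       [  0.        , 585.31649075, 231.31202254],
       [  0.        ,   0.        ,   1.        ]]), 'cam_to_world': array([[-1.08174368e-03,  9.98745724e-01, -5.00580464e-02,
         5.06345243e+02],
       [-9.99824693e-01, -2.01591368e-03, -1.86150117e-02,
        -2.15286467e+01],
       [-1.86925761e-02,  5.00291342e-02,  9.98572818e-01,
         1.27023986e+03],
       [ 0.00000000e+00,  0.00000000e+00,  0.00000000e+00,
         1.00000000e+00]])} {'mtx': array([[469.6298769 ,   0.        , 322.16647762],
       [  0.        , 469.6298769 , 243.17049356],
       [  0.        ,   0.        ,   1.        ]]), 'cam_to_world': array([[-4.19975113e-01, -6.29497036e-01,  6.53723478e-01,
         1.23094459e+03],
       [ 9.07493805e-01, -2.84380502e-01,  3.09164558e-01,
         2.82810361e+02],
       [-8.71196205e-03,  7.23091427e-01,  6.90697394e-01,
         7.56085072e+02],
       [ 0.00000000e+00,  0.00000000e+00,  0.00000000e+00,
         1.00000000e+00]])}
```

View pics/top1.png

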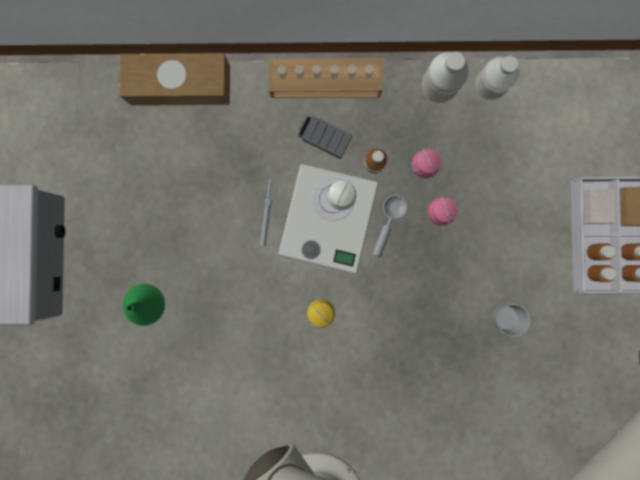

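View pics/scene1.png

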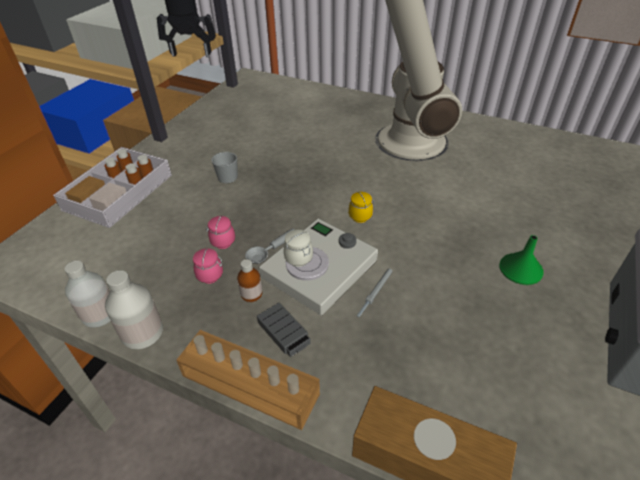

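The top view shows the scale at about (330,218), pan (334,200), white jar (341,194), tare key (311,249), display (344,257). The scene view shows the jar at (298,248), leaning toward the robot's right and front side of the pan.

```bash
cat > m1.py <<'E'
from h import *
z=np.load('t1.npz'); a,d=z['a'],z['d']; c=arm.calibration('top')
P=pts(c,d); R=P[150:280,260:400].reshape(-1,3)
def mec(q): (x,y),r=cv2.minEnclosingCircle(q[:,:2].astype(np.float32)); return np.round([x,y,r],1)
print(np.histogram(R[:,2],bins=np.arange(-5,145,5)))
for u,v in [(334,212),(322,205),(311,249),(341,194),(344,257),(300,225)]: print(u,v,P[v,u].round(1))
q=R[(R[:,2]>112)]; print('lid',mec(q),q.mean(0).round(1),len(q))
top=R[(R[:,2]>35)&(R[:,2]<46)]; print('house',cv2.minAreaRect(top[:,:2].astype(np.float32)))
w=arm.calibration('wrist'); s=arm.read_state()
from scipy.spatial.transform import Rotation as Ro
Rt=Ro.from_quat(s['ee_rot']).as_matrix(); T=np.array(w['cam_to_world'])
print('cam in tool',Rt.T@(T[:3,3]-s['position']),'\n',Rt.T@T[:3,:3],w['mtx'])
E
python3 m1.py
```

```text
(array([2841, 5589,  793,  351,  263,  161,   50,   68, 1829, 3587,  381,
        131,  306,  657,  154,   54,   17,   11,   15,   53,   87,   62,
         27,    7,   13,  134,  295,   93,    4]), array([ -5,   0,   5,  10,  15,  20,  25,  30,  35,  40,  45,  50,  55,
        60,  65,  70,  75,  80,  85,  90,  95, 100, 105, 110, 115, 120,
       125, 130, 135, 140]))
334 212 [606.7 -38.8  64.1]
322 205 [621.5 -14.1  61.6]
311 249 [530.4   8.9  59.1]
341 194 [636.2 -51.6 132.2]
344 257 [513.9 -59.8  43.4]
300 225 [581.4  32.5  39.4]
lid [584.6 -42.6  81. ] [619.2 -48.  289.5] 633
house ((614.294677734375, -31.05414581298828), (170.83139038085938, 238.76788330078125), 75.89511108398438)
cam in tool [73.95481834 -0.14909243 31.09941015] 
 [[ 4.68265651e-04  9.57088699e-01  2.89794759e-01]
 [ 9.99999889e-01 -4.34516700e-04 -1.80798908e-04]
 [-4.71199291e-05  2.89794812e-01 -9.57088797e-01]] [[373.26720576   0.         322.50368165]
 [  0.         373.26720576 237.07509382]
 [  0.           0.           1.        ]]
```

carry_out(
  rows=[
    [-0.945, 0.62, 0, 0, 0, 0, -1],
    [-0.945, 0.62, 0, 0, 0, 0, -1],
    [-0.945, 0.62, 0, 0, 0, 0, -1],
    [-0.945, 0.62, 0, 0, 0, 0, -1],
  ],
)

```text
clock: 0.6
position: [355.5, -399.1, 404.5]
ee_rot: [-0.181, 0.983, 0.0, -0.0]
contact_force: [-0.1, 0.1, 0.1]
gripper_width: 11.9
grasp_force: 0.0
```

carry_out(
  rows=[
    [-0.945, 0.62, 0, 0, 0, 0, -1],
    [-0.945, 0.62, 0, 0, 0, 0, -1],
    [-0.945, 0.62, 0, 0, 0, 0, -1],
    [-0.945, 0.62, 0, 0, 0, 0, -1],
  ],
)

```text
clock: 1.1
position: [488.3, -215.9, 404.4]
ee_rot: [-0.181, 0.983, 0.0, -0.0]
contact_force: [0.3, -0.6, -0.1]
gripper_width: -0.1
grasp_force: 0.0
```

carry_out(
  rows=[
    [-0.945, 0.62, 0, 0, 0, 0, -1],
    [-0.945, 0.62, 0, 0, 0, 0, -1],
    [-0.945, 0.62, 0, 0, 0, 0, -1],
    [-0.945, 0.62, 0, 0, 0, 0, -1],
    [-0.945, 0.62, 0, 0, 0, 0, -1],
  ],
)

```text
clock: 1.72
position: [621.1, -32.9, 403.3]
ee_rot: [-0.182, 0.983, 0.0, -0.001]
contact_force: [-0.5, -0.7, 0.1]
gripper_width: 0.3
grasp_force: 0.0
```

Run:
```python
from h import *
a,d,c=snap('wrist','w1.png'); np.savez('w1.npz',a=a,d=d,T=c['cam_to_world'],m=c['mtx']); print(arm.read_state()['position'])
```

```text
[620.26725915 -34.17208799 403.53046927]
```

View pics/w1.png

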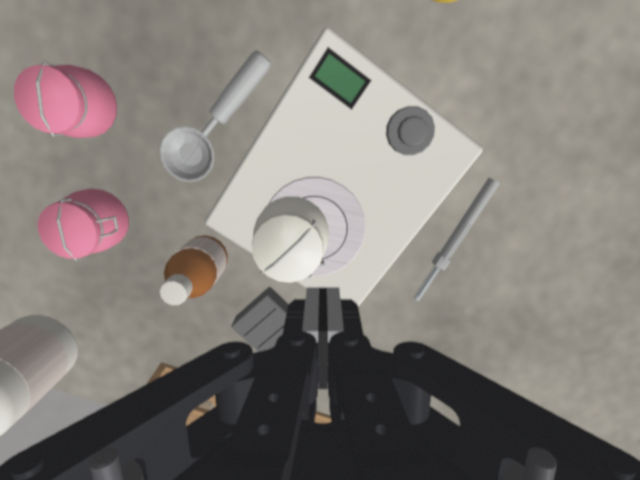

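The wrist picture shows the jar with its lid at (290,240), the pan's centre near (315,227) with the ring visible on its right, the key at (410,130), and the shut fingertips at (322,300).

```bash
cat > m2.py <<'E'
from h import *
from scipy.optimize import least_squares
import sys
def fit(q,r,x0): # known-radius circle
    s=least_squares(lambda p:np.hypot(q[:,0]-p[0],q[:,1]-p[1])-r,x0,loss='soft_l1',f_scale=1.); return s.x.round(1),np.median(abs(s.fun)).round(2),len(q)
def jar(P,guess):
    q=P.reshape(-1,3); q=q[np.hypot(q[:,0]-guess[0],q[:,1]-guess[1])<70]
    b=q[(q[:,2]>76)&(q[:,2]<88)]
    l=q[(q[:,2]>118)&(q[:,2]<140)]; (x,y),r=cv2.minEnclosingCircle(l[:,:2].astype(np.float32))
    print('belly fit',fit(b,30,guess),'lid',round(x,1),round(y,1),round(r,1),'ztop',np.percentile(l[:,2],95).round(1))
if __name__=='__main__':
    z=np.load(sys.argv[1]); a,d=z['a'],z['d']; c=dict(mtx=z['m'],cam_to_world=z['T']); P=pts(c,d)
    jar(P,[636,-51])
    # pan: its rim by height step
    m=((P[...,2]>54)&(P[...,2]<66)&(np.hypot(P[...,0]-636,P[...,1]+37)<55)).astype(np.uint8)
    q=P[m>0]; print('pan z',np.median(q[:,2]).round(1))
    hull=cv2.convexHull(q[:,:2].astype(np.float32))[:,0]; print('hull circ',cv2.minEnclosingCircle(hull))
    hs=hull[np.hypot(hull[:,0]-636,hull[:,1]+37)>38]; print('pan fit',fit(hs,45,[636,-37]))
    k=P[80:180,360:460].reshape(-1,3); kk=k[(k[:,2]>44)&(k[:,2]<75)]; print('key',np.median(kk,0).round(1),np.percentile(kk[:,2],[5,50,95]).round(1),cv2.minEnclosingCircle(kk[:,:2].astype(np.float32)))
    print('keytop',P[125:135,405:420].reshape(-1,3).mean(0).round(1),'house z',P[170,300].round(1))
    f=P[285:330,305:340].reshape(-1,3); f=f[f[:,2]>150]; print('finger',np.percentile(f[:,2],[1,5,50]).round(1))
    t=z['T']; 
    hm=((P[...,2]>34)&(P[...,2]<46)).astype(np.uint8); hm=cv2.morphologyEx(hm,cv2.MORPH_OPEN,np.ones((9,9))); n,L,S,_=cv2.connectedComponentsWithStats(hm); i=1+S[1:,4].argmax(); print('house',cv2.minAreaRect(P[L==i][:,:2].astype(np.float32)))
E
python3 m2.py w1.npz; python3 - <<'E'
E
```

```text
belly fit (array([640.2, -52.4]), np.float64(0.11), 154) lid 639.7 -52.5 27.5 ztop 129.0
pan z 59.8
hull circ ((635.6190795898438, -35.15818786621094), 45.012237548828125)
pan fit (array([635.7, -35.5]), np.float64(0.14), 40)
key [530.8   8.9  52.3] [50.2 52.3 61.5] ((530.7622680664062, 10.927803993225098), 20.0861873626709)
keytop [530.    8.2  64.9] house z [594.7 -64.1  40.9]
finger [234.1 235.9 252. ]
house ((596.3147583007812, -25.802688598632812), (169.84092712402344, 200.01588439941406), 76.2718505859375)
```

Run:
```python
from h import *
from scipy.spatial.transform import Rotation as Ro
z=np.load('w1.npz'); P=pts(dict(mtx=z['m'],cam_to_world=z['T']),z['d']); s=arm.read_state()
Q=(P-s['position'])@Ro.from_quat(s['ee_rot']).as_matrix()
q=Q.reshape(-1,3); q=q[(q[:,2]>40)&(q[:,2]<185)&(abs(q[:,0])<60)&(abs(q[:,1])<80)]
for h in range(175,60,-8):
    k=q[(q[:,2]>h-8)&(q[:,2]<=h)]
    if len(k)>5: print(h,len(k),'x',k[:,0].min().round(),k[:,0].max().round(),'y',k[:,1].min().round(),k[:,1].max().round())
print(s['joints'])
```

```text
175 99 x 5.0 10.0 y -10.0 13.0
167 604 x 5.0 10.0 y -13.0 14.0
159 746 x 4.0 10.0 y -13.0 14.0
151 841 x 5.0 10.0 y -13.0 14.0
143 1141 x -13.0 11.0 y -13.0 14.0
135 1720 x -14.0 13.0 y -30.0 32.0
127 4928 x -14.0 13.0 y -37.0 38.0
119 7970 x -11.0 14.0 y -43.0 45.0
111 7669 x -11.0 17.0 y -50.0 51.0
103 13101 x -11.0 17.0 y -56.0 58.0
95 15098 x 1.0 17.0 y -62.0 62.0
87 8467 x 7.0 20.0 y -61.0 61.0
79 1172 x 16.0 20.0 y -18.0 20.0
[ 2.05066956e-01  3.79501824e-01 -2.98785683e-03 -3.22268403e-04
 -1.19039780e+00 -1.41118114e+00]
```

carry_out(
  rows=[
    [-0.012, -0.5625, 0, -0.0487, -0.0543, -0.4637, -1],
    [-0.012, -0.5625, 0, -0.0487, -0.0543, -0.4637, -1],
    [-0.012, -0.5625, 0, -0.0487, -0.0543, -0.4637, -1],
    [-0.012, -0.5625, 0, -0.0487, -0.0543, -0.4637, -1],
    [-0.012, -0.5625, 0, -0.0487, -0.0543, -0.4637, -1],
    [-0.012, -0.5625, 0, -0.0487, -0.0543, -0.4637, -1],
    [-0.012, -0.5625, 0, -0.0487, -0.0543, -0.4637, -1],
    [-0.012, -0.5625, 0, -0.0487, -0.0543, -0.4637, -1],
    [-0.012, -0.5625, 0, -0.0487, -0.0543, -0.4637, -1],
    [-0.012, -0.5625, 0, -0.0487, -0.0543, -0.4637, -1],
  ],
)

```text
clock: 3.02
position: [661.5, -140.3, 404.8]
ee_rot: [0.786, -0.61, -0.083, -0.064]
contact_force: [-0.6, 0.1, 0.5]
gripper_width: -0.1
grasp_force: 0.0
```

```bash
cat > go.py <<'E'
import sys
from h import *
from scipy.spatial.transform import Rotation as Ro
# go.py tipx tipy tipz : shift fractions bringing the tip centre there (orientation kept)
s=arm.read_state(); R=Ro.from_quat(s['ee_rot']).as_matrix(); tip=s['position']+173*R[:,2]
print('clock',s['clock'],'tip',tip.round(1),'R',R.round(3).tolist(),'F',s['contact_force'].round(1))
if len(sys.argv)>3: print('shift',(R.T@(np.array(sys.argv[1:4],float)-tip)/200).round(4))
E
python3 go.py 653.7 -103.6 76
```

```text
clock 3.025 tip [ 652.5 -105.5  235.5] R [[0.243, -0.969, -0.052], [-0.948, -0.248, 0.201], [-0.208, 0.001, -0.978]] F [-0.6  0.1  0.5]
shift [ 0.158  -0.0085  0.7819]
```

carry_out(
  rows=[
    [0.158, -0.0085, 0.78, 0, 0, 0, -1],
    [0.158, -0.0085, 0.78, 0, 0, 0, -1],
    [0.158, -0.0085, 0.78, 0, 0, 0, -1],
    [0.158, -0.0085, 0.78, 0, 0, 0, -1],
    [0.158, -0.0085, 0.78, 0, 0, 0, -1],
  ],
)

```text
clock: 3.65
position: [664.1, -138.0, 247.6]
ee_rot: [0.787, -0.608, -0.081, -0.065]
contact_force: [-0.1, 0.0, -0.2]
gripper_width: 0.2
grasp_force: 0.0
```

```bash
python3 - <<'E'
from h import *
a,d,c=snap('wrist','w2.png'); np.savez('w2.npz',a=a,d=d,T=c['cam_to_world'],m=c['mtx'])
from m2 import jar
jar(pts(c,d),[640,-52])
E
python3 go.py 648.5 -84 76
```

```text
belly fit (array([651., -86.]), np.float64(0.89), 474) lid 656.0 -106.6 38.3 ztop 139.1
clock 3.7 tip [ 655.9 -103.3   79. ] R [[0.247, -0.968, -0.048], [-0.947, -0.252, 0.2], [-0.206, -0.004, -0.979]] F [ 0.1  0.  -0.4]
shift [-0.0972  0.0115  0.0356]
```

View pics/w2.png

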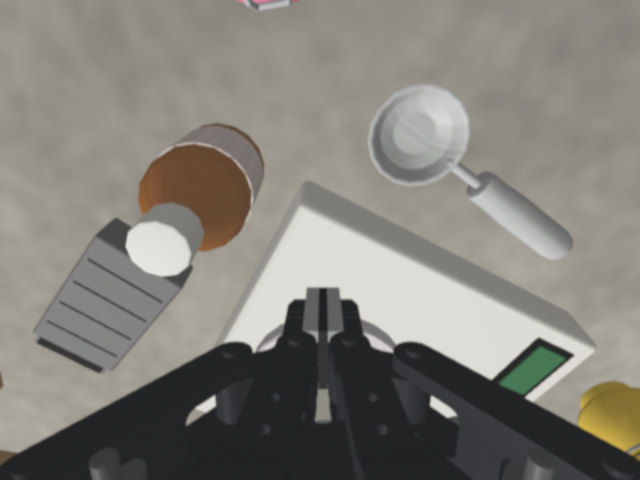

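The wrist picture shows the jar now hidden behind the gripper; fingers at (322,300) clear the bottle (200,200), and the pan's edge shows at (260–395,340).

carry_out(
  rows=[
    [-0.019, 0.001, 0.005, 0, 0, 0, -1],
    [-0.038, 0.002, 0.009, 0, 0, 0, -1],
    [-0.048, 0.002, 0.0115, 0, 0, 0, -1],
    [-0.058, 0.0025, 0.014, 0, 0, 0, -1],
    [-0.068, 0.003, 0.0163, 0, 0, 0, -1],
    [-0.078, 0.0034, 0.0187, 0, 0, 0, -1],
    [-0.088, 0.0038, 0.021, 0, 0, 0, -1],
  ],
)

```text
clock: 4.58
position: [658.2, -120.6, 245.3]
ee_rot: [0.787, -0.608, -0.082, -0.064]
contact_force: [-0.1, -2.1, 0.5]
gripper_width: 0.2
grasp_force: 0.9
```

```bash
python3 - <<'E'
from h import *
for n in ('scene','top'):
    a,d,c=snap(n); P=pts(c,d).reshape(-1,3)
    b=P[(np.hypot(P[:,0]-638,P[:,1]+45)<50)&(P[:,2]>76)&(P[:,2]<88)]; l=P[(np.hypot(P[:,0]-638,P[:,1]+40)<45)&(P[:,2]>118)&(P[:,2]<135)]
    print(n,len(b),len(l)); 
    if n=='scene': cv2.imwrite('pics/s2.png',cv2.resize(a[190:330,220:420,::-1],None,fx=4,fy=4))
E
python3 go.py 646.5 -76.2 77
```

```text
scene 139 418
top 9 434
clock 4.675 tip [649.1 -85.6  76.1] R [[0.246, -0.968, -0.052], [-0.947, -0.252, 0.201], [-0.208, -0.0, -0.978]] F [-0.6 -0.8  1.5]
shift [-0.0485  0.0009  0.0055]
```

View pics/s2.png

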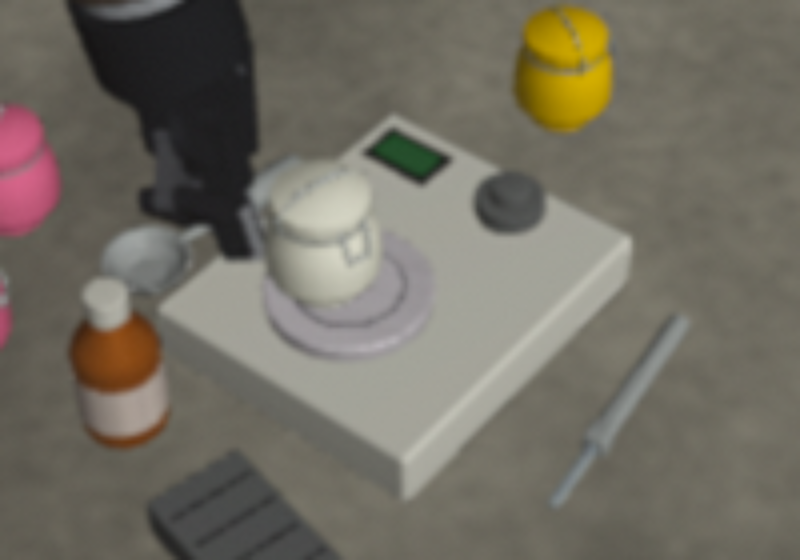

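The enlarged scene view shows the fingertip against the belly at about (260,230), the jar upright at (325,235) and still off the ring toward the gripper.

carry_out(
  rows=[
    [-0.01, 0, 0.0015, 0, 0, 0, -1],
    [-0.02, 0, 0.003, 0, 0, 0, -1],
    [-0.03, 0, 0.0045, 0, 0, 0, -1],
    [-0.04, 0, 0.006, 0, 0, 0, -1],
    [-0.048, 0, 0.007, 0, 0, 0, -1],
    [-0.048, 0, 0.007, 0, 0, 0, -1],
  ],
)

```text
clock: 5.42
position: [655.4, -110.7, 245.5]
ee_rot: [0.787, -0.608, -0.083, -0.064]
contact_force: [-0.5, -0.7, 0.1]
gripper_width: -0.2
grasp_force: 0.2
```

```bash
cat > chk.py <<'E'
from h import *
from m2 import fit
a,d,c=snap('scene'); P=pts(c,d).reshape(-1,3)
q=P[(np.hypot(P[:,0]-636,P[:,1]+38)<42)&(P[:,1]>-62)]
b=q[(q[:,2]>75)&(q[:,2]<90)]; print('belly',fit(b,30,[636,-38]))
pr=P[(np.hypot(P[:,0]-636,P[:,1]+35)<52)&(P[:,2]>51)&(P[:,2]<58)]; print('pan rim',fit(pr,45,[636,-35]))
a,d,c=snap('top'); P=pts(c,d); g=(P[...,2]>118)&(P[...,2]<140)&(np.hypot(P[...,0]-636,P[...,1]+38)<45)&(a.min(-1)>110)
l=P[g]; print('top lid',l.mean(0).round(1),len(l))
E
python3 chk.py; python3 go.py
```

```text
belly (array([634.3, -36.5]), np.float64(0.58), 133)
pan rim (array([633.7, -34.4]), np.float64(0.72), 85)
top lid [634.4 -40.5 127.5] 451
clock 5.525 tip [646.3 -76.   76.3] R [[0.246, -0.968, -0.053], [-0.947, -0.252, 0.202], [-0.208, 0.0, -0.978]] F [-0.2  0.6  0.5]
```

Jar axis is about 2 mm from the pan's axis in the scene view. I'll back off, rise, and look again from above the key.

carry_out(
  rows=[
    [0.04, 0, -0.009, 0, 0, 0, -1],
    [0.122, 0, -0.026, 0, 0, 0, -1],
    [0.122, 0, -0.026, 0, 0, 0, -1],
    [-0.044, 0, -0.81, 0, 0, 0, -1],
    [-0.044, 0, -0.81, 0, 0, 0, -1],
    [-0.044, 0, -0.81, 0, 0, 0, -1],
    [-0.044, 0, -0.81, 0, 0, 0, -1],
  ],
)

```text
clock: 6.4
position: [662.0, -135.6, 410.7]
ee_rot: [0.787, -0.608, -0.079, -0.066]
contact_force: [-0.4, 0.1, -1.4]
gripper_width: 0.3
grasp_force: 0.0
```

carry_out(
  rows=[
    [-0.847, 0.4535, 0.181, 0, 0.0667, 0, -1],
    [-0.847, 0.4535, 0.181, 0, 0.0667, 0, -1],
    [-0.847, 0.4535, 0.181, 0, 0.0667, 0, -1],
    [-0.847, 0.4535, 0.181, 0, 0.0667, 0, -1],
    [-0.847, 0.4535, 0.181, 0, 0.0667, 0, -1],
    [-0.847, 0.4535, 0.181, 0, 0.0667, 0, -1],
  ],
)

```text
clock: 7.15
position: [531.3, 8.9, 405.3]
ee_rot: [0.791, -0.612, -0.0, 0.0]
contact_force: [-0.4, -0.7, 0.0]
gripper_width: 0.0
grasp_force: 0.0
```

```bash
python3 - <<'E'
from h import *
from m2 import fit
a,d,c=snap('wrist','w3.png'); P=pts(c,d).reshape(-1,3)
q=P[(np.hypot(P[:,0]-636,P[:,1]+38)<50)]
b=q[(q[:,2]>75)&(q[:,2]<90)]; print('belly',fit(b,30,[636,-38]))
p=q[(q[:,2]>56)&(q[:,2]<64)]; h=cv2.convexHull(p[:,:2].astype(np.float32))[:,0]; h=h[np.hypot(h[:,0]-636,h[:,1]+36)>41]; print('pan',fit(h,45,[636,-36]))
k=P[(np.hypot(P[:,0]-530.4,P[:,1]-9.9)<25)]; k=k[(k[:,2]>56)&(k[:,2]<80)]; print('key top',np.median(k,0).round(1),len(k),np.percentile(k[:,2],[10,50,90]).round(1))
(x,y),r=cv2.minEnclosingCircle(k[:,:2].astype(np.float32)); print(x,y,r)
E
python3 chk.py; python3 go.py 530.4 9.9 70
```

```text
belly (array([635.6, -36.9]), np.float64(0.12), 242)
pan (array([635.4, -35. ]), np.float64(0.19), 51)
key top [530.4  10.2  60.5] 562 [59.1 60.5 61.6]
530.0601196289062 11.043079376220703 11.97201919555664
belly (array([634.4, -36.6]), np.float64(0.58), 135)
pan rim (array([633.7, -34.8]), np.float64(0.68), 84)
top lid [634.1 -37.3 127.1] 525
clock 7.3 tip [531.1   8.7 232.3] R [[0.25, -0.968, -0.001], [-0.968, -0.25, -0.0], [0.0, 0.001, -1.0]] F [ 0.7 -0.4 -0.6]
shift [-0.007   0.0013  0.8113]
```

View pics/w3.png

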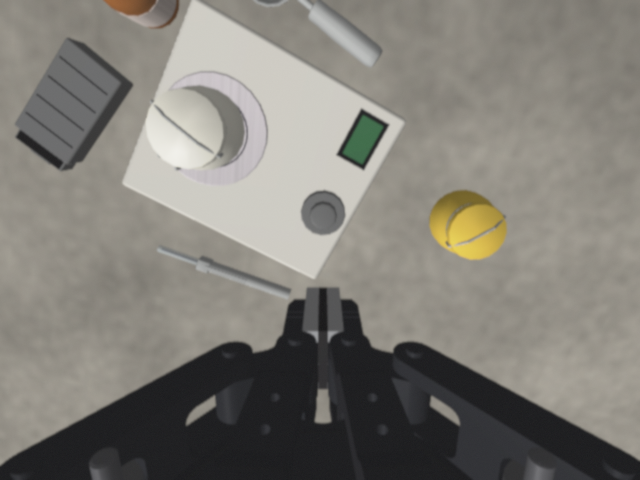

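The wrist picture shows the jar centred on the pan (lid at (185,130)), and the key at (322,210), still clear of the gripper.

carry_out(
  rows=[
    [-0.008, 0, 0.3, 0, 0, 0, -1],
    [-0.008, 0, 0.6, 0, 0, 0, -1],
    [-0.008, 0, 0.78, 0, 0, 0, -1],
    [-0.008, 0, 0.82, 0, 0, 0, -1],
    [-0.008, 0, 0.82, 0, 0, 0, -1],
    [-0.008, 0, 0.82, 0, 0, 0, -1],
  ],
)

```text
clock: 8.05
position: [531.0, 11.1, 243.6]
ee_rot: [0.791, -0.612, 0.001, -0.001]
contact_force: [-0.0, 0.2, 0.1]
gripper_width: 0.2
grasp_force: 0.0
```

carry_out(
  rows=[
    [0, 0, 0.015, 0, 0, 0, -1],
    [0, 0, 0.03, 0, 0, 0, -1],
    [0, 0, 0.04, 0, 0, 0, -1],
    [0, 0, 0.045, 0, 0, 0, -1],
    [0, 0, 0.05, 0, 0, 0, -1],
    [0, 0, 0.05, 0, 0, 0, -1],
  ],
)

```text
clock: 8.8
position: [530.2, 11.1, 231.9]
ee_rot: [0.791, -0.612, 0.0, 0.0]
contact_force: [-0.4, 0.0, 3.0]
gripper_width: 0.1
grasp_force: 1.2
```

```bash
python3 go.py 530.4 10.5 55.5
```

```text
clock 8.8 tip [530.2  11.   58.9] R [[0.252, -0.968, 0.0], [-0.968, -0.252, -0.0], [0.0, -0.0, -1.0]] F [-0.4  0.   3. ]
shift [ 0.0029 -0.0003  0.017 ]
```

Touching the key (3 N). I'll press on in small steps.

carry_out(
  rows=[
    [0, 0, 0.005, 0, 0, 0, -1],
    [0, 0, 0.01, 0, 0, 0, -1],
    [0, 0, 0.015, 0, 0, 0, -1],
    [0, 0, 0.015, 0, 0, 0, -1],
  ],
)

```text
clock: 9.3
position: [530.2, 11.1, 229.5]
ee_rot: [0.791, -0.612, 0.0, 0.0]
contact_force: [-2.4, 0.5, 7.2]
gripper_width: 0.1
grasp_force: 3.6
```

carry_out(
  rows=[
    [0, 0, 0.005, 0, 0, 0, -1],
    [0, 0, 0.008, 0, 0, 0, -1],
    [0, 0, 0.008, 0, 0, 0, -1],
  ],
)

```text
clock: 9.68
position: [530.2, 11.1, 229.3]
ee_rot: [0.791, -0.611, 0.0, -0.0]
contact_force: [-5.4, 1.7, 15.9]
gripper_width: -0.2
grasp_force: 8.0
```

Hard stop reached (16 N, no more travel, tip about 5 mm below the key's rest height). Now I release.

carry_out(
  rows=[
    [0, 0, -0.02, 0, 0, 0, -1],
    [0, 0, -0.06, 0, 0, 0, -1],
    [0, 0, -0.3, 0, 0, 0, -1],
    [0, 0, -0.6, 0, 0, 0, -1],
    [0, 0, -0.8, 0, 0, 0, -1],
    [0, 0, -0.8, 0, 0, 0, -1],
  ],
)

```text
clock: 10.42
position: [530.7, 11.1, 390.9]
ee_rot: [0.791, -0.612, 0.003, -0.003]
contact_force: [-0.1, -0.2, -0.3]
gripper_width: -0.1
grasp_force: 0.0
```

```bash
python3 chk.py
python3 - <<'E'
from h import *
a,d,c=snap('wrist'); P=pts(c,d).reshape(-1,3)
k=P[(np.hypot(P[:,0]-530.4,P[:,1]-10)<9)]; print('key z',np.median(k[:,2]).round(1))
s=arm.read_state(); print(s['clock'],s['contact_force'].round(1)); print(arm.job_done())
E
```

```text
belly (array([634.2, -36.4]), np.float64(0.59), 140)
pan rim (array([633.5, -34.6]), np.float64(0.53), 76)
top lid [634.2 -37.2 127.2] 525
key z 258.1
10.575 [-0.   0.8 -0.3]
the job is handed in; nothing more can be done
None
```

The jar stands about 2 mm from the pan's centre (8 mm allowed), the tare key was pressed to its hard stop and let go, and the job was handed in at 10.6 s. My last check that the key had sprung back up gave no valid reading, so its return is unconfirmed.

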